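Clear the escutcheon off the parts bin and fill it

TASK

A chromed escutcheon has been left lying across the mouth of the orange bin: lift it off first and lay it flat, bow side up, in the middle of the cork pad. Then pour all five steel balls from the dipper cup into the bin and stand the empty cup upright on the bench again. Leave the other parts on the bench where they are.

Things in the scene. Friction and masses are not known exactly. Their poses are not given: they have to be found in the camera images.
- bin: Scuffed orange pressed-steel tilting bin hung outside the bench's front edge (the edge farthest from the robot, x = 0.60), locked level and fixed, open at the top. Outside 160 (x) x 150 (y) x 130 high, walls 4, sides parallel to the bench. Origin: centre of its underside; z up.
- bin_mouth (a point): centre of the bin's open mouth, level with its rim, 30 above the bench top; mouth 152 (x) x 142 (y) inside
- bin_floor (a point): centre of the bin's inside floor, 126 below the rim
- escutcheon: The chromed door-handle escutcheon lying across the bin's rim. Round-ended plate 200 long (its y) x 80 wide (its x) x 6 thick, with a raised bow along its middle: 26 wide (its x) x 90 long (its y), bow top 36 above the underside, its bar 14 deep, open beneath between two end feet. About 0.28 kg. Origin: centre of its underside; z up.
- pad: Cork pad fixed flat on the bench, 230 long (its y) x 140 wide (its x) x 6 thick, empty. Origin: centre of its underside, on the bench; z up.
- cup: Aluminium dipper cup standing upright on the bench, holding five steel balls. 75 high, outer radius 33 at the foot widening to 47 at the rim, wall 3.5, floor 5 thick. A straight flat handle sticks out along its +x. About 0.15 kg. Origin: centre of its underside; z up (the mouth).
- cup_handle (a point): grip point in the middle of the handle's free part, 88 out from the cup's axis and 47 above its underside; handle bar 12 thick (cup y), 30 high (cup z, from 32 to 62 above the underside), reaching out to 112 from the axis
- cup_rim (a point): centre of the cup's mouth, level with its rim
- ball0_center (a point): centre of one of the five steel balls, 20 across, 20 g, in the cup at the start
- ball1_center (a point): centre of one of the five steel balls, 20 across, 20 g, in the cup at the start
- ball2_center (a point): centre of one of the five steel balls, 20 across, 20 g, in the cup at the start
- ball3_center (a point): centre of one of the five steel balls, 20 across, 20 g, in the cup at the start
- ball4_center (a point): centre of one of the five steel balls, 20 across, 20 g, in the cup at the start
- escutcheon_b: Bystander: second chromed escutcheon; leave alone. Same shape as the first, lying on the bench.
- escutcheon_c: Bystander: third chromed escutcheon; leave alone. Same shape as the first, lying on the bench.
- bump_stop: Bystander: black rubber bump stop, round, 64 wide, 50 high, standing; leave alone.
- spring_housing: Bystander: brass detent spring housing, stepped round, 56 wide, 78 high, standing; leave alone.
- pawl: Bystander: blued steel latch pawl, flat hooked, about 120 x 65 x 16, lying (origin at its round end); leave alone.
- wrench: Bystander: steel wrench 180 long, lying; leave alone.
Mind the look-alikes: they are no part of the job. What is shaped like the cup but green is not meant.

How it is judged:
By the outcome, as a careful person would: the job done as asked, in the order asked, and still so for the second after the job is handed in, with the robot touching nothing.
It also fails if it takes over 67 s, if anything falls off the work surface, if the arm or the gripper's body presses on something with over 40 N, if the wrist force passes 120 N, or if a joint passes its speed limit or range.

ROBOT

A 6-joint arm with a two-finger parallel gripper is mounted at the origin on the work surface. World frame = base frame: x ahead of the robot, y to its left, z up, the work surface at z = 0. Lengths are in m, angles in degrees, forces in N, time in s.
With the tool pointing down it reaches from about 0.325 to 0.85 m from the base axis. Payload 15.5 kg.
Tool frame: the origin (TCP) lies at the very end of the fingers, on their centre line; the grasp point (between the pads) lies arm.grip_depth behind it (arm.grip_depth is the distance from the TCP to the grasp point, in m); z points along the fingers, y is the line along which they close (so a half turn about z gives the same grasp; the last joint's range is limited). The gripper opens to 91 mm and grips with 3 to 60 N. Pads are 32 mm wide; open, the fingers measure 118 mm over their backs; the gripper's body (76 mm by 178 mm) begins 60 mm behind the grasp point.
Start: joints at [-70.388, 28.281, 77.091, -0, 74.628, -5.472], TCP at [0.265, -0.566, 0.214] pointing down, gripper open.
Joint ranges: [-166.48, 166.48], [-47.26, 123.95], [12.59, 153.08], [-70.14, 250.14], [6.76, 159.57], [-176.63, 176.63]. Speed limits (degrees/s): [108.29, 108.29, 147.25, 172.46, 172.46, 172.46].

INTERFACE

Orientations are given as a 3x3 rotation matrix whose columns are the frame's x, y, z axes.
In Python, from rig import arm gives the robot as it stands. Calls block until the motion is done:
- arm.move_to(position, orientation): joint-space move of the TCP to a pose.
- arm.move_l(position, orientation=None, feed=0.15): straight line of the TCP; orientation=None keeps the orientation; feed is the mean speed in m/s.
- arm.move_joints(angles): joint-space move.
- arm.grip(opening): finger opening in m; the grip force is fixed at half the most; returns when the fingers have stopped.
- arm.sleep(seconds).
- arm.solve_ik(position, orientation): joint angles nearest the present ones, or None.
- arm.snapshot(name): name is "scene" or "top"; returns the picture (384x512x3 uint8, red, green, blue); there is no depth.
- arm.get_calibration(name): a dict with "intrinsics" (3x3 intrinsics, pixels), "k1" (the pictures are not rectified: a ray, as slopes to the right and down, at radius r is drawn at 1 + k1 r^2 times it, then the intrinsics apply), "cam_to_world" (4x4, takes a point from camera to world coordinates). Camera axes: x right, y down, z forward; pixel columns grow to the right and rows downward; lengths in m; the calibration is good to about 2 mm. A picture is of the moment at which its call begins. get_calibration takes no time and is no camera call.
A pose or a line that the arm cannot do raises arm.Unreachable and nothing moves.
- arm.sign_off(): hands the job in; it is judged then, once.
Readings, each from a call of its own:
- arm.current_t(): time.
- arm.current_joint_positions(): joint angles.
- arm.current_dq(): joint speeds.
- arm.current_tau(): joint torques, N m.
- arm.current_ee_pos(): TCP position.
- arm.current_tool_rot(): TCP orientation.
- arm.current_force(): force on the tool from outside, world axes, zero at the start.
- arm.current_torque(): the same for the moment, N m.
- arm.current_width(): finger opening in m.
- arm.current_grasp_force(): force on a finger pad.
Only numpy, scipy, OpenCV 4.12 (cv2) and the standard library are available. Lean on these libraries where they do the work, as an engineer would, in place of code of your own. Each camera call takes 0.05 s, during which the arm holds its last target. There are 200 camera calls.

## Working session

There is one attempt and no reset: what is moved stays moved. The work goes in short steps, each a Python script; the robot and the scene stay as the last script left them, time stands still between calls to the robot, and variables do not carry over. Pictures are saved under pics/ and viewed, at most 10 in all, crops included, and the job is handed in when it is done.

```bash
mkdir -p pics; ls; python3 - <<'E'
from rig import arm
import cv2, numpy as np
np.set_printoptions(precision=4,suppress=True)
for n in("scene","top"):
    im=arm.snapshot(n); cv2.imwrite(f"pics/{n}0.png",im[:,:,::-1]); 
    c=arm.get_calibration(n); print(n,c)
    cv2.imwrite(f"pics/{n}0b.png",cv2.resize(im[:,:,::-1],(796,597),interpolation=cv2.INTER_CUBIC))
print(arm.grip_depth,arm.current_t(),arm.current_width(),arm.current_tool_rot())
E
```

```text
pics
scene {'intrinsics': array([[455.042 ,   0.    , 262.4216],
       [  0.    , 455.042 , 189.9151],
       [  0.    ,   0.    ,   1.    ]]), 'k1': -0.002914490807041737, 'cam_to_world': array([[ 0.6313,  0.4602, -0.6242,  1.4366],
       [ 0.7755, -0.3863,  0.4994, -0.8039],
       [-0.0113, -0.7993, -0.6008,  0.9447],
       [ 0.    ,  0.    ,  0.    ,  1.    ]])}
top {'intrinsics': array([[392.4697,   0.    , 259.8784],
       [  0.    , 392.4697, 196.3428],
       [  0.    ,   0.    ,   1.    ]]), 'k1': -0.12745323372316705, 'cam_to_world': array([[-0.0243, -0.9735,  0.2276,  0.1507],
       [-0.9997,  0.0222, -0.0117, -0.0197],
       [ 0.0064, -0.2278, -0.9737,  1.4442],
       [ 0.    ,  0.    ,  0.    ,  1.    ]])}
0.0188 0.1 0.09106395545240654 [[ 0.9057  0.424  -0.0004]
 [ 0.424  -0.9057  0.001 ]
 [ 0.0001 -0.0011 -1.    ]]
```

View pics/scene0b.png

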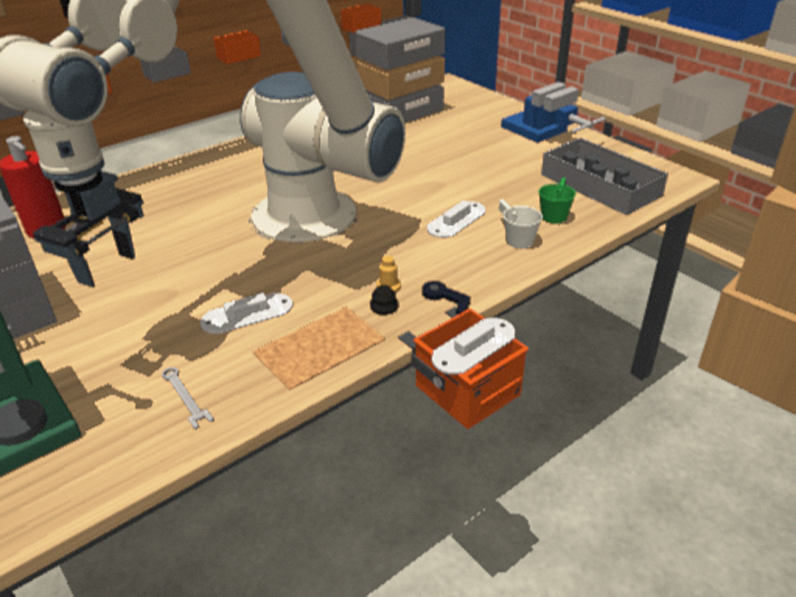

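View pics/top0b.png

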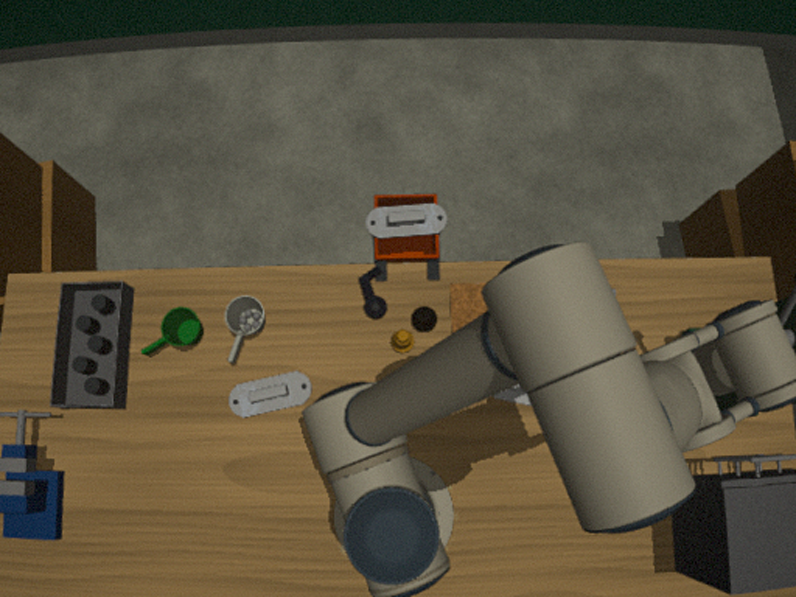

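The scene view shows the escutcheon on the bin (478,345), the cork pad (318,347), the grey cup (521,225) and the green decoy (556,203). In the top view they are at (405,221) for the escutcheon and (245,315) for the cup with balls, handle end at (234,360); the arm partly hides the pad. All of these are in 796-wide pixels. Next I'll zoom in on the parts that matter.

```bash
cat > h.py <<'E'
from rig import arm
import cv2, numpy as np
np.set_printoptions(precision=4,suppress=True)
C={n:arm.get_calibration(n) for n in("scene","top")}
def ray(n,uv):
    c=C[n];K=c["intrinsics"];d=np.array([c["k1"],0,0,0,0.])
    p=cv2.undistortPoints(np.array(uv,float).reshape(-1,1,2),K,d).reshape(-1,2)
    T=c["cam_to_world"];r=np.c_[p,np.ones(len(p))]@T[:3,:3].T
    return T[:3,3],r/np.linalg.norm(r,axis=1)[:,None]
def plane(n,uv,z):
    o,r=ray(n,uv);return o+r*((z-o[2])/r[:,2])[:,None]
def tri(us,ut):
    o1,r1=ray("scene",us);o2,r2=ray("top",ut);out=[]
    for a,b in zip(r1,r2):
        s=np.linalg.lstsq(np.c_[a,-b],o2-o1,rcond=None)[0]
        p,q=o1+s[0]*a,o2+s[1]*b;out.append([*((p+q)/2),np.linalg.norm(p-q)])
    return np.array(out)
def proj(n,P):
    c=C[n];T=np.linalg.inv(c["cam_to_world"]);d=np.array([c["k1"],0,0,0,0.])
    return cv2.projectPoints(np.array(P,float).reshape(-1,1,3),cv2.Rodrigues(T[:3,:3])[0],T[:3,3],c["intrinsics"],d)[0].reshape(-1,2)
def crop(im,x,y,w,h,W=400,H=300):
    return cv2.resize(im[y:y+h,x:x+w],(W,H),interpolation=cv2.INTER_CUBIC)
E
python3 - <<'E'
from h import *
s=cv2.imread("pics/scene0.png");t=cv2.imread("pics/top0.png")
a=np.hstack([crop(s,265,198,80,60),crop(t,222,116,80,60)])
b=np.hstack([crop(s,305,118,80,60),crop(t,120,184,80,60)])
cv2.imwrite("pics/z1.png",np.vstack([a,b]))
E
```

```text
(no output)
```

View pics/z1.png

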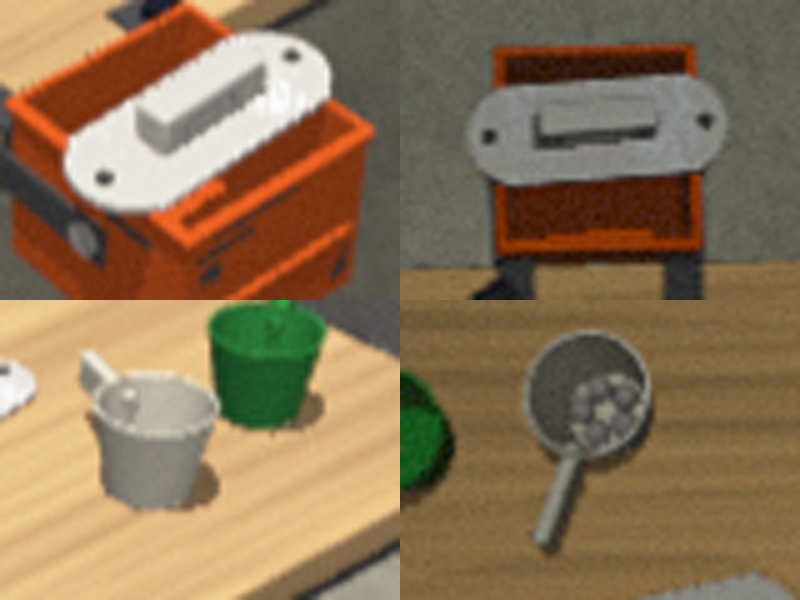

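The crops (5x zoom) show the escutcheon's screw holes in both views: scene (104,178) and (291,56), top (305,121) and (89,136). They also show the cup rim, the handle and five balls. The handle points towards the robot, leaning to +y.

```bash
python3 - <<'E'
from h import *
s=cv2.imread("pics/scene0.png");t=cv2.imread("pics/top0.png")
f=lambda x0,y0,L:[((X+.5)/5-.5+x0,(Y+.5)/5-.5+y0) for X,Y in L]
# escutcheon holes, bow-top corners (-y/near corner etc.)
hs=f(265,198,[(104,178),(291,56)]);ht=f(222,116,[(305,121),(89,136)])
H=tri(hs,ht);print("holes",H,"mid",H[:,:3].mean(0),"len",np.linalg.norm(H[0,:3]-H[1,:3]),"yaw(-y->+y)",np.degrees(np.arctan2(*(H[1]-H[0])[[1,0]])))
# plate outline from masks onto the plate-top plane
for n,im,box in(("scene",s,(265,198,80,60)),("top",t,(222,116,80,60))):
    x,y,w,h=box;c=im[y:y+h,x:x+w];hsv=cv2.cvtColor(c,cv2.COLOR_BGR2HSV)
    print(n,"V/S at centre",hsv[30,30],hsv[5,70])
    m=((hsv[...,1]<45)&(hsv[...,2]>(130 if n=="top" else 150))).astype(np.uint8)
    k=max(cv2.findContours(m,0,1)[0],key=cv2.contourArea).reshape(-1,2)+(x,y)
    P=plane(n,k,.036)[:,:2].astype(np.float32);print(n,"esc",cv2.minAreaRect(P),len(k))
# bin rim: orange
for n,im,box in(("top",t,(222,116,80,60)),):
    x,y,w,h=box;c=im[y:y+h,x:x+w];hsv=cv2.cvtColor(c,cv2.COLOR_BGR2HSV)
    m=((hsv[...,0]<16)&(hsv[...,1]>150)).astype(np.uint8)
    k=np.vstack([q.reshape(-1,2) for q in cv2.findContours(m,0,1)[0]])+(x,y)
    print("bin",cv2.minAreaRect(plane(n,k,.03)[:,:2].astype(np.float32)))
# pad
hsv=cv2.cvtColor(s,cv2.COLOR_BGR2HSV)
print("cork",hsv[225,205],"wood",hsv[240,150])
m=((hsv[...,0]<17)&(hsv[...,1]>95)).astype(np.uint8);m2=np.zeros_like(m);m2[190:255,155:252]=m[190:255,155:252]
m2=cv2.morphologyEx(cv2.morphologyEx(m2,cv2.MORPH_OPEN,np.ones((3,3))),cv2.MORPH_CLOSE,np.ones((5,5)))
k=max(cv2.findContours(m2,0,1)[0],key=cv2.contourArea).reshape(-1,2)
r=cv2.minAreaRect(plane("scene",k,.006)[:,:2].astype(np.float32));print("pad",r,cv2.boxPoints(r))
# cup
rs=f(305,118,[(156.5,105)]);rt=f(120,184,[(188,94.5)]);print("rim",tri(rs,rt),"circle dia top",np.ptp(plane("top",f(120,184,[(125,94),(251,94)]),.075)[:,1]))
es=f(305,118,[(86,54)]);et=f(120,184,[(143,243)]);print("hend",tri(es,et),plane("scene",es,.062),plane("top",et,.062))
print("handle root top", plane("top",f(120,184,[(171,160)]),.062))
E
```

```text
holes [[ 0.7001 -0.1295  0.035   0.001 ]
 [ 0.691   0.0358  0.0356  0.0017]] mid [ 0.6955 -0.0468  0.0353] len 0.16547201398221403 yaw(-y->+y) 93.15790228798004
scene V/S at centre [ 15  19 215] [19 38 93]
scene esc ((0.6974180340766907, -0.04919126629829407), (0.08166056871414185, 0.2006434053182602), 3.2400505542755127) 118
top V/S at centre [ 30   7 139] [ 21  36 100]
top esc ((0.6955615282058716, -0.046526722609996796), (0.0769520252943039, 0.19260862469673157), 3.4905662536621094) 114
bin ((0.6783403754234314, -0.046799950301647186), (0.15501843392848969, 0.1759384721517563), 89.32498931884766)
cork [ 15 137 225] wood [ 18 102 234]
pad ((0.47589951753616333, -0.266241192817688), (0.23766349256038666, 0.1494048535823822), 88.92593383789062) [[ 0.399  -0.3837]
 [ 0.5484 -0.3865]
 [ 0.5528 -0.1488]
 [ 0.4034 -0.146 ]]
rim [[0.4576 0.3349 0.071  0.0009]] circle dia top 0.09209958972653698
hend [[0.3521 0.3677 0.0576 0.0008]] [[0.3576 0.3622 0.062 ]] [[0.3512 0.3661 0.062 ]]
handle root top [[0.4112 0.3477 0.062 ]]
```

```bash
cat >> h.py <<'E'
def down(deg):   # tool down, closing line (tool y) at deg from world x
    a=np.radians(deg);y=np.array([np.cos(a),np.sin(a),0]);z=np.array([0,0,-1.]);return np.c_[np.cross(y,z),y,z]
def best(p,degs):
    q0=np.array(arm.current_joint_positions());c=[]
    for d in degs:
        q=arm.solve_ik(p,down(d))
        if q is not None:c.append((np.abs(np.array(q)-q0).max(),d))
    return down(min(c)[1])
E
python3 - <<'E'
from h import *
f=lambda x0,y0,L:[((X+.5)/5-.5+x0,(Y+.5)/5-.5+y0) for X,Y in L]
# bin rim: outer corners, top view: far-left, far-right, near-right, near-left ; scene near corner etc.
print("bin rim top",plane("top",f(222,116,[(94,46),(294,45),(303,249),(97,250)]),.03))
print("bin scene corners",plane("scene",f(265,198,[(8,101),(188,247),(374,131)]),.03))
print("bin tri",tri(f(265,198,[(188,243),(374,131)]),f(222,116,[(294,46),(95,46)])))
E0=np.array([.6957,-.047]);yaw=3.3
R=best([*E0,.16],[yaw,yaw+180])
arm.grip(.06)
arm.move_to([*E0,.14],R)
im=arm.snapshot("top");cv2.imwrite("pics/top1.png",im[:,:,::-1])
im=arm.snapshot("scene");cv2.imwrite("pics/scene1.png",im[:,:,::-1])
print(arm.current_t(),arm.current_joint_positions(),arm.current_ee_pos(),arm.current_force())
t=cv2.imread("pics/top1.png");s=cv2.imread("pics/scene1.png")
cv2.imwrite("pics/z2.png",np.hstack([crop(t,250,160,100,150,400,600),crop(s,260,150,100,150,400,600)]))
E
```

```text
bin rim top [[ 0.7682  0.032   0.03  ]
 [ 0.7657 -0.1234  0.03  ]
 [ 0.5993 -0.1239  0.03  ]
 [ 0.6019  0.0316  0.03  ]]
bin scene corners [[ 0.605  -0.1252  0.03  ]
 [ 0.7704 -0.128   0.03  ]
 [ 0.7692  0.0274  0.03  ]]
bin tri [[ 0.766  -0.1236  0.0272  0.0001]
 [ 0.7682  0.0304  0.028   0.0023]]
3.2583 [ -8.8407  38.0292  70.494   -0.0051  71.4674 -12.0674] [ 0.6957 -0.0479  0.1401] [ 0.2895  0.0103 -0.5807]
```

View pics/z2.png

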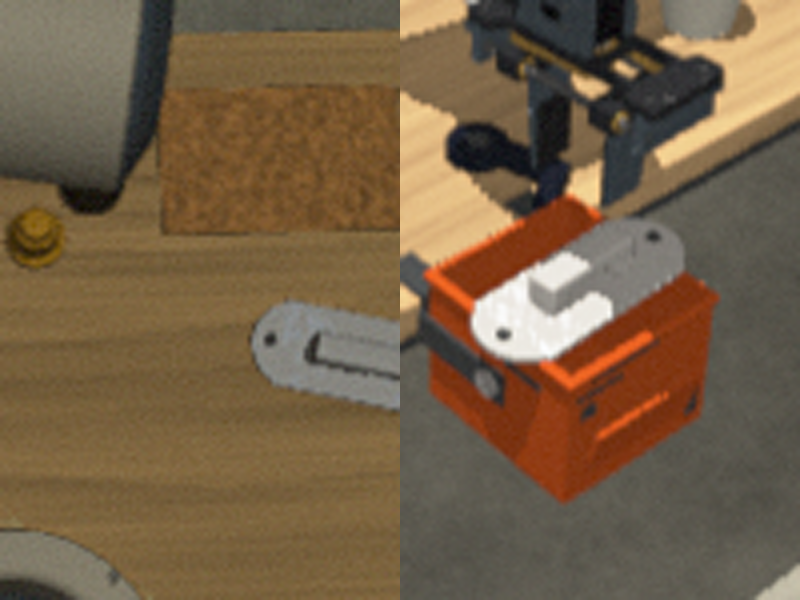

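The top view now shows the whole pad (crop left edge x≈160, rows 88–233). The fingers hang above the bin with the bow between them. I'll measure the pad in both views, then grasp the escutcheon.

```bash
python3 - <<'E'
from h import *
t=cv2.imread("pics/top1.png");s=cv2.imread("pics/scene0.png")
P={}
for n,im,(x0,x1,y0,y1),sm in(("top",t,(286,365,175,225),100),("scene",s,(155,252,190,255),110)):
    hsv=cv2.cvtColor(cv2.GaussianBlur(im,(3,3),0),cv2.COLOR_BGR2HSV);sub=hsv[y0:y1,x0:x1]
    m=(sub[...,0]<=15).astype(np.uint8)&(sub[...,1]>sm)
    m=cv2.morphologyEx(cv2.morphologyEx(m.astype(np.uint8),cv2.MORPH_CLOSE,np.ones((5,5))),cv2.MORPH_OPEN,np.ones((5,5)))
    k=max(cv2.findContours(m,0,1)[0],key=cv2.contourArea).reshape(-1,2)+(x0,y0)
    w=plane(n,k,.006)[:,:2].astype(np.float32);r=cv2.minAreaRect(w);b=cv2.boxPoints(r)
    b=b[np.lexsort((b[:,0]>np.median(b[:,0]),b[:,1]>np.median(b[:,1])))];print(n,r,"\n",b)
    P[n]=proj(n,np.c_[b,np.full(4,.006)])
c=tri(P["scene"],P["top"]);print("pad corners tri",c,c.mean(0))
# grasp
z=.030+.012
arm.move_l([.6957,-.047,z],feed=.12)
print("f",arm.current_force(),arm.current_ee_pos())
arm.grip(0.0);print("w",arm.current_width(),arm.current_grasp_force())
arm.move_l([.6957,-.047,.20],feed=.15)
print("w",arm.current_width(),"f",arm.current_force(),arm.current_t())
for n in("scene","top"):cv2.imwrite(f"pics/{n}2.png",arm.snapshot(n)[:,:,::-1])
s=cv2.imread("pics/scene2.png");t=cv2.imread("pics/top2.png")
cv2.imwrite("pics/z3.png",np.hstack([crop(s,240,120,110,150,440,600),crop(t,286,160,90,150,360,600)]))
E
```

```text
top ((0.42512086033821106, -0.19311971962451935), (0.03824537619948387, 0.0342736691236496), 88.5998306274414) 
 [[ 0.4075 -0.2118]
 [ 0.4418 -0.2127]
 [ 0.4085 -0.1736]
 [ 0.4427 -0.1744]]
scene ((0.4747808277606964, -0.26681286096572876), (0.14145521819591522, 0.22912657260894775), 0.06575262546539307) 
 [[ 0.4042 -0.3815]
 [ 0.5456 -0.3813]
 [ 0.4039 -0.1523]
 [ 0.5454 -0.1522]]
pad corners tri [[ 0.3849 -0.2897 -0.0445  0.1555]
 [ 0.4454 -0.2766 -0.1257  0.1033]
 [ 0.4108 -0.1659  0.016   0.0156]
 [ 0.4754 -0.1486 -0.0457  0.0769]] [ 0.4291 -0.2202 -0.05    0.0878]
f [-0.3972 -0.0046  0.1738] [ 0.6962 -0.0471  0.0428]
w 0.02566873535707404 30.00038981437683
w 0.02538141321918793 f [ 0.2998 -0.4681 -3.0976] 6.0417
```

View pics/z3.png

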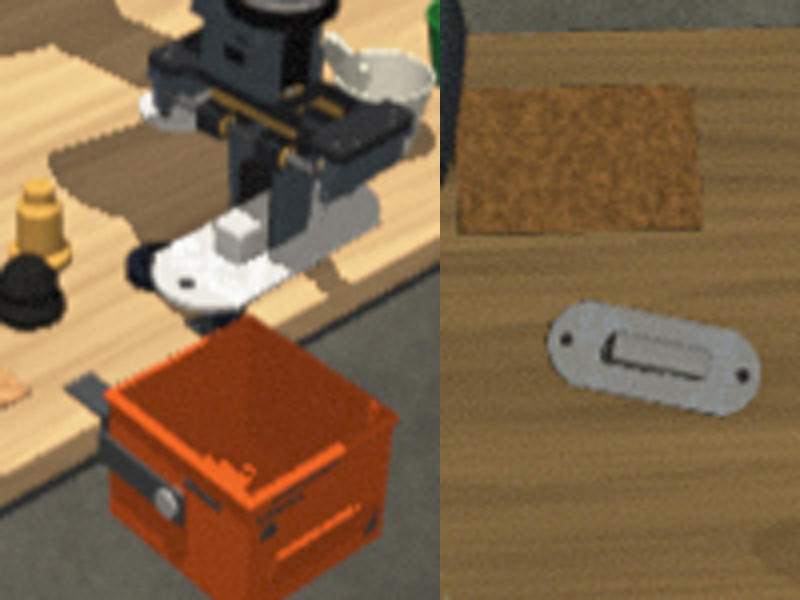

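The escutcheon is held level (width 25.4 mm, 3 N load) and the bin mouth is clear. The pad corners in the top crop are (21,87), (253,85), (262,230) and (19,232), measured within the right tile. I'll triangulate these against the scene corners and then place the escutcheon.

```bash
python3 - <<'E'
from h import *
tp=[((X+.5)/4-.5+286,(Y+.5)/4-.5+160) for X,Y in[(262,230),(253,85),(19,232),(21,87)]]
b=np.array([[.4042,-.3815],[.5456,-.3813],[.4039,-.1523],[.5454,-.1522]])
c=tri(proj("scene",np.c_[b,np.full(4,.006)]),tp);print(c,c.mean(0))
w=plane("top",tp,.006);print(w,w.mean(0),cv2.minAreaRect(w[:,:2].astype(np.float32)))
for a,bb in((0,2),(1,3)):print("yaw",np.degrees(np.arctan2(*(c[bb]-c[a])[[1,0]]))-90)
E
```

```text
[[ 0.3995 -0.3789  0.0014  0.0013]
 [ 0.5413 -0.3799  0.0018  0.0011]
 [ 0.4025 -0.1498  0.0041  0.0027]
 [ 0.544  -0.1542  0.0058  0.0049]] [ 0.4719 -0.2657  0.0033  0.0025]
[[ 0.399  -0.3772  0.006 ]
 [ 0.5399 -0.3793  0.006 ]
 [ 0.4029 -0.1485  0.006 ]
 [ 0.5426 -0.1563  0.006 ]] [ 0.4711 -0.2653  0.006 ] ((0.47120240330696106, -0.263908326625824), (0.22869446873664856, 0.14090219140052795), 89.13140869140625)
yaw -0.7507917103925337
yaw -0.6922615293319154
```

```bash
python3 - <<'E'
from h import *
P=np.array([.473,-.266]);R=best([*P,.1],[-.6,179.4])
arm.move_to([*P,.10],R)
arm.move_l([*P,.026],feed=.12)
f0=arm.current_force()[2];z=.026
while z>.0165 and abs(arm.current_force()[2]-f0)<3:
    z-=.001;arm.move_l([*P,z],feed=.03)
print("z",z,arm.current_ee_pos(),f0,arm.current_force())
arm.grip(.05);arm.move_l([*P,.12],feed=.2);print(arm.current_t(),arm.current_force())
# get out of view toward the cup, above it
C0=np.array([.457,.335]);h=np.array([-.106,.032]);h/=np.linalg.norm(h);G=C0+.088*h
a=np.degrees(np.arctan2(h[1],h[0]));print("h",a,G)
th=np.radians(a);Rc=np.array([[np.cos(th),-np.sin(th),0],[np.sin(th),np.cos(th),0],[0,0,1]])
for n in("scene","top"):cv2.imwrite(f"pics/{n}3.png",arm.snapshot(n)[:,:,::-1])
# feasibility of grasp tilts and pours
def tool(al,fl): # tool in cup frame: z toward -x tilted al from down
    al=np.radians(al);z=np.array([-np.sin(al),0,-np.cos(al)]);y=np.array([0,fl,0.]);return np.c_[np.cross(y,z),y,z]
from scipy.spatial.transform import Rotation as Ro
B=np.array([.685,-.0465])
for al in(0,15,30,45,60):
  for fl in(1,-1):
    T=tool(al,fl);g=np.array([*G,.047]);Rg=Rc@T
    q=arm.solve_ik(g+Rg[:,2]*arm.grip_depth,Rg);up=arm.solve_ik(g+[0,0,.15]+Rg[:,2]*arm.grip_depth,Rg)
    if q is None or up is None:print(al,fl,"no grasp");continue
    ok=[]
    for psi in range(0,360,15):
      for name,ax in(("side+",[1,0,0]),("side-",[-1,0,0]),("front",[0,-1,0])):
        good=True
        for tilt in(0,60,105):
          Rp=(Ro.from_euler('z',psi,degrees=True)*Ro.from_rotvec(np.radians(tilt)*np.array(ax,float))).as_matrix()
          # put the cup's rim centre over the bin
          rim=np.array([*B,.14]);gp=rim+Rp@np.array([.088,0,-.028]);Rt=Rp@T
          if arm.solve_ik(gp+Rt[:,2]*arm.grip_depth,Rt) is None:good=False;break
        if good:ok.append((name,psi))
    print(al,fl,np.round(q),ok)
E
```

```text
z 0.01799999999999999 [ 0.4731 -0.2661  0.0181] -3.4213734210740276 [-1.5306 -0.0609  1.969 ]
11.3667 [-0.8977  0.5526 -0.0163]
h 163.2016282186947 [0.3728 0.3604]
0 1 [ 37.  35. 103.  -0.  42. 144.] [('side+', 0), ('front', 0), ('side+', 15), ('front', 15), ('side+', 30), ('front', 30), ('front', 45), ('side-', 60), ('front', 60), ('side-', 75), ('front', 75), ('side-', 105), ('front', 105), ('side-', 120), ('front', 120), ('side-', 135), ('front', 135), ('side-', 150), ('side-', 165), ('side-', 180), ('side-', 195), ('side-', 210), ('side+', 225), ('side-', 225), ('side+', 240), ('side+', 270), ('side+', 300), ('side+', 315), ('side+', 330), ('front', 330), ('side+', 345), ('front', 345)]
0 -1 [ 37.  35. 103.  -0.  42. -36.] [('side+', 0), ('front', 0), ('side+', 15), ('front', 15), ('side+', 30), ('front', 30), ('front', 45), ('side-', 60), ('front', 60), ('front', 75), ('front', 90), ('side-', 105), ('front', 105), ('side-', 120), ('front', 120), ('front', 135), ('side-', 150), ('side-', 165), ('side-', 180), ('side-', 195), ('side-', 210), ('side+', 225), ('side-', 225), ('side+
[... 1694 characters left out ...]
45), ('front', 345)]
30 -1 [ 55.  38. 112. -58.  34.  32.] [('front', 0), ('front', 15), ('front', 30), ('front', 45), ('front', 60), ('front', 75), ('side-', 90), ('front', 90), ('side-', 105), ('front', 105), ('side-', 120), ('front', 120), ('side-', 135), ('front', 135), ('side-', 150), ('side-', 180), ('side+', 195), ('side-', 195), ('side+', 210), ('side-', 210), ('side+', 225), ('side-', 225), ('front', 225), ('side+', 240), ('side-', 240), ('front', 240), ('side+', 255), ('front', 255), ('side+', 270), ('front', 270), ('side+', 285), ('side+', 300), ('side+', 315), ('side+', 330), ('front', 330), ('side+', 345), ('front', 345)]
45 1 no grasp
45 -1 no grasp
60 1 no grasp
60 -1 no grasp
```

The escutcheon touched down at the expected height and was released. A top-down handle grasp with a tip-forward pour is feasible. Next: grasp the cup, lift it, and check both results.

```bash
cat >> h.py <<'E'
from scipy.spatial.transform import Rotation as Ro
HA=163.2;C0=np.array([.457,.335,0.]);GR=np.array([.085,0,.047])
def cup_tool(fl):
    y=np.array([0,fl,0.]);z=np.array([0,0,-1.]);return np.c_[np.cross(y,z),y,z]
def cup_pose(psi,tilt,point,at,fl):
    """TCP pose with the cup headed psi, tipped tilt away from its handle, its point `point` at world `at`"""
    Rp=(Ro.from_euler('z',psi,degrees=True)*Ro.from_euler('y',-tilt,degrees=True)).as_matrix()
    R=Rp@cup_tool(fl);return np.array(at)+Rp@(GR-np.array(point))+R[:,2]*arm.grip_depth,R
LIP=np.array([-.047,0,.075])
def pour(tilt):
    d=Ro.from_euler('z',-4,degrees=True).apply([.03,0,0])
    return [.685+d[0],-.0465+d[1],.15-.07*min(tilt,90)/90]
E
python3 - <<'E'
from h import *
# choose fl whose joint path to the pour is smoothest
res={}
for fl in(1,-1):
    p,R=cup_pose(HA,0,[0,0,0],C0+[0,0,.15],fl);q=arm.solve_ik(p,R)
    Q=[q]+[arm.solve_ik(*cup_pose(-4,t,LIP,pour(t),fl)) for t in(0,30,60,90,110)]
    print(fl,*[np.round(x) if x is not None else None for x in Q],sep="\n")
    if all(x is not None for x in Q):res[fl]=np.abs(np.array(Q)[:,5]).max()
print(res)
E
```

```text
1
[ 37.  22.  94.  -0.  63. 144.]
[ -8.  53.  43.  -0.  84. -94.]
[ -9.  39.  76.   4.  36. -98.]
[-10.  36. 103. 163.  20. 103.]
[-12.  54. 120. 172.  84.  91.]
[-13.  70. 120. 171. 120.  88.]
-1
[ 37.  22.  94.  -0.  63. -36.]
[-8. 53. 43. -0. 84. 86.]
[-9. 39. 76.  4. 36. 82.]
[-10.  36. 103. 163.  20. -77.]
[-12.  54. 120. 172.  84. -89.]
[-13.  70. 120. 171. 120. -92.]
{1: np.float64(143.96696650253244), -1: np.float64(91.73032027855022)}
```

```bash
python3 - <<'E'
from h import *
B=np.array([.685,-.0465])
out=[]
for fl in(1,-1):
  for psi in range(0,360,10):
    for name,ax,lip in(("front",[0,-1,0],[-.047,0,.075]),("side+",[1,0,0],[0,-.047,.075]),("side-",[-1,0,0],[0,.047,.075])):
      Q=[]
      for t in range(0,111,10):
        Rp=(Ro.from_euler('z',psi,degrees=True)*Ro.from_rotvec(np.radians(t)*np.array(ax,float))).as_matrix()
        back=-(Ro.from_euler('z',psi,degrees=True).apply(np.array(lip)*[1,1,0]))/.047*.03
        at=np.array([*(B+back[:2]),.15-.07*min(t,90)/90])
        R=Rp@cup_tool(fl);q=arm.solve_ik(at+Rp@(GR-np.array(lip))+R[:,2]*arm.grip_depth,R)
        if q is None:break
        Q.append(q)
      if len(Q)<12:continue
      Q=np.array(Q);j=np.abs(np.diff(Q,axis=0)).max()
      out.append((round(j),fl,psi,name,np.round(Q[0]),np.round(Q[6]),np.round(Q[-1])))
out.sort(key=lambda o:o[0])
for o in out[:14]:print(*o)
E
```

```text
Traceback (most recent call last):
ValueError: time passes only in moves, steps and waits
```

```bash
python3 - <<'E'
from h import *
B=np.array([.685,-.0465]);n=0
for psi in(60,90,120,150,180,210,240,270):
    for name,ax,lip in(("front",[0,-1,0],[-.047,0,.075]),("side+",[1,0,0],[0,-.047,.075]),("side-",[-1,0,0],[0,.047,.075])):
      Q=[]
      for t in(0,30,60,85,110):
        Rp=(Ro.from_euler('z',psi,degrees=True)*Ro.from_rotvec(np.radians(t)*np.array(ax,float))).as_matrix()
        back=-(Ro.from_euler('z',psi,degrees=True).apply(np.array(lip)*[1,1,0]))/.047*.03
        at=np.array([*(B+back[:2]),.15-.07*min(t,90)/90])
        R=Rp@cup_tool(-1);n+=1
        try:q=arm.solve_ik(at+Rp@(GR-np.array(lip))+R[:,2]*arm.grip_depth,R)
        except ValueError as e:print(n,e);raise SystemExit
        if q is None:break
        Q.append(q)
      if len(Q)<5:continue
      Q=np.array(Q);print(psi,name,round(np.abs(np.diff(Q,axis=0)).max()),*[np.round(x) for x in Q[[0,2,4]]])
E
```

```text
60 front 37 [ 3. 46. 59. -0. 75. 33.] [-23.  42.  86.  69.  67. -32.] [-36.  66.  87.  94. 110. -62.]
60 side- 270 [-5. 48. 55. -0. 77. 25.] [  8.  45.  98. 244.  36. 142.] [ 12.  74.  97. 220. 104. 174.]
90 front 31 [ 5. 40. 73. -0. 67.  5.] [-22.  47.  72.  53.  92. -36.] [-31.  71.  62.  84. 126. -39.]
120 front 32 [  3.  34.  86.  -0.  60. -27.] [-18.  53.  58.  39. 115. -47.] [-24.  80.  35.  90. 147. -14.]
150 side- 43 [  0.  37.  80.  -0.  63. -60.] [ -27.   45.  101.   75.   64. -142.] [ -33.   74.   95.   91.  110. -169.]
180 side- 31 [ -3.  33.  88.  -0.  59. -93.] [ -28.   49.   84.   50.   88. -140.] [ -33.   75.   73.   72.  124. -148.]
210 front 312 [ -19.   31.   94.   -0.   56. -139.] [  -1.   56.   50.  -33.  125. -128.] [  3.  87.  14. 248. 152. 165.]
210 side- 28 [  -8.   32.   92.   -0.   57. -128.] [ -25.   56.   65.   32.  111. -148.] [ -28.   81.   48.   65.  146. -131.]
240 side+ 230 [ -17.   42.   67.   -0.   70. -167.] [ -9.  43. 113. 210.  38. -14.] [ -6.  78. 112. 206. 119.   5.]
270 side+ 129 [-14.  46.  59.  -0.  75. 166.] [-22.  43. 108. 145.  35.  19.] [-26.  77. 108. 153. 115.  -3.]
```

Pouring with the cup headed along +y (psi=90, tipping towards -y) gives a continuous joint path. I'll pick the cup now.

```bash
sed -i "s/d=Ro.from_euler('z',-4,degrees=True).apply(\[.03,0,0\])/d=[0,.03]/" h.py
python3 - <<'E'
from h import *
at=lambda z:cup_pose(HA,0,[0,0,0],C0+[0,0,z],-1)
arm.move_to(*at(.12));arm.move_l(at(0)[0],feed=.12)
print("f",arm.current_force(),arm.current_ee_pos(),at(0)[0])
arm.grip(0);print("w",arm.current_width(),arm.current_grasp_force())
arm.move_l(at(.03)[0],feed=.05);arm.sleep(.3);print("w",arm.current_width(),arm.current_force(),arm.current_torque())
arm.move_l(at(.15)[0],feed=.12);print(arm.current_t(),arm.current_width())
for n in("scene","top"):cv2.imwrite(f"pics/{n}4.png",arm.snapshot(n)[:,:,::-1])
s=cv2.imread("pics/scene4.png");t=cv2.imread("pics/top4.png")
a=np.hstack([crop(s,150,190,107,80),crop(t,280,165,100,75)])
b=np.hstack([crop(s,300,80,80,60),crop(t,110,170,107,80)])
cv2.imwrite("pics/z4.png",np.vstack([a,b]))
E
```

```text
f [0.5902 0.0215 0.492 ] [0.376  0.3598 0.0287] [0.3756 0.3596 0.0282]
w 0.011709044060437112 29.989092350006104
w 0.011490765825402389 [ 0.2004  0.3143 -2.6426] [ 0.1471  0.1224 -0.012 ]
17.7417 0.011732105982228371
```

View pics/z4.png

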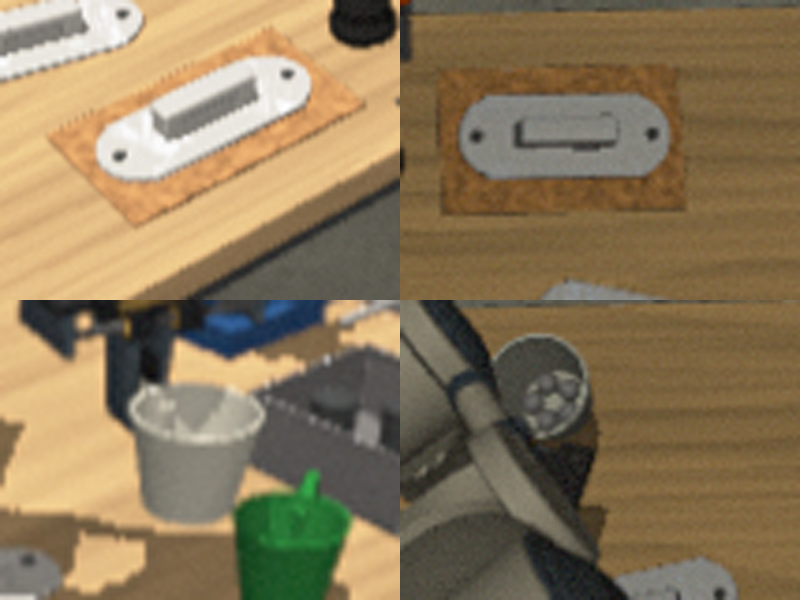

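The escutcheon lies centred on the pad. The cup hangs upright with the balls in it. Time to pour.

```bash
python3 - <<'E'
from h import *
arm.move_to(*cup_pose(90,0,LIP,pour(0),-1))
for t in(20,40,55,65,75,85,95,102):
    arm.move_to(*cup_pose(90,t,LIP,pour(t),-1))
    if t>60:arm.sleep(.15)
    if t in(55,75,95):print(t,arm.current_t(),arm.current_force()[2],np.round(arm.current_joint_positions()))
arm.sleep(.8);print(arm.current_t(),arm.current_force(),arm.current_width())
for n in("scene","top"):cv2.imwrite(f"pics/{n}5.png",arm.snapshot(n)[:,:,::-1])
s=cv2.imread("pics/scene5.png");t=cv2.imread("pics/top5.png")
cv2.imwrite("pics/z5.png",np.hstack([crop(s,220,110,160,240,400,600),crop(t,210,90,120,180,400,600)]))
E
```

```text
55 20.5 -2.3782359676784375 [-20.  46.  73.  50.  89. -34.]
75 21.3083 -2.6677973700156454 [-27.  54.  70.  62. 103. -40.]
95 22.1417 -1.602581283980801 [-30.  64.  65.  74. 116. -42.]
23.3417 [-0.1407 -0.5355 -1.5839] 0.01175242902372002
```

View pics/z5.png

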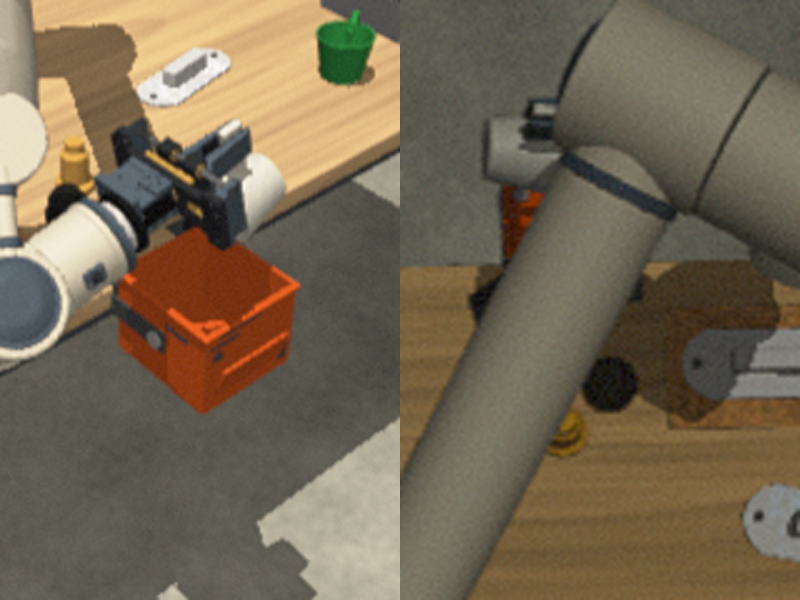

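The load fell by about 1 N, which is five 20 g balls, and none lie outside the bin. I'll reverse the motion, put the cup back where it stood, and check.

```bash
python3 - <<'E'
from h import *
for t in(80,60,40,20,0):arm.move_to(*cup_pose(90,t,LIP,np.array(pour(t))+[0,0,.02],-1))
at=lambda z:cup_pose(HA,0,[0,0,0],C0+[0,0,z],-1)
arm.move_to(*at(.15));arm.move_l(at(.02)[0],feed=.12)
f0=arm.current_force()[2];z=.006;arm.move_l(at(z)[0],feed=.05)
while z>-.002 and arm.current_force()[2]-f0<2:
    z-=.001;arm.move_l(at(z)[0],feed=.02)
print("z",z,f0,arm.current_force(),arm.current_ee_pos())
arm.grip(.05);arm.move_l(at(.14)[0],feed=.15)
q=arm.current_joint_positions();q=np.array(q);q[0]=85;arm.move_joints(q.tolist())
print(arm.current_t(),arm.current_force())
for n in("scene","top"):cv2.imwrite(f"pics/{n}6.png",arm.snapshot(n)[:,:,::-1])
s=cv2.imread("pics/scene6.png");t=cv2.imread("pics/top6.png")
a=np.hstack([crop(s,300,110,80,60),crop(t,222,116,80,60)])
b=np.hstack([crop(s,90,130,270,202),crop(t,110,110,270,202)])
cv2.imwrite("pics/z6.png",np.vstack([a,b]))
E
```

```text
z -0.001 -0.9548140446267966 [-5.5594  2.1166  8.4592] [0.3754 0.3598 0.0275]
33.7417 [-0.4222 -0.097  -0.2187]
```

View pics/z6.png

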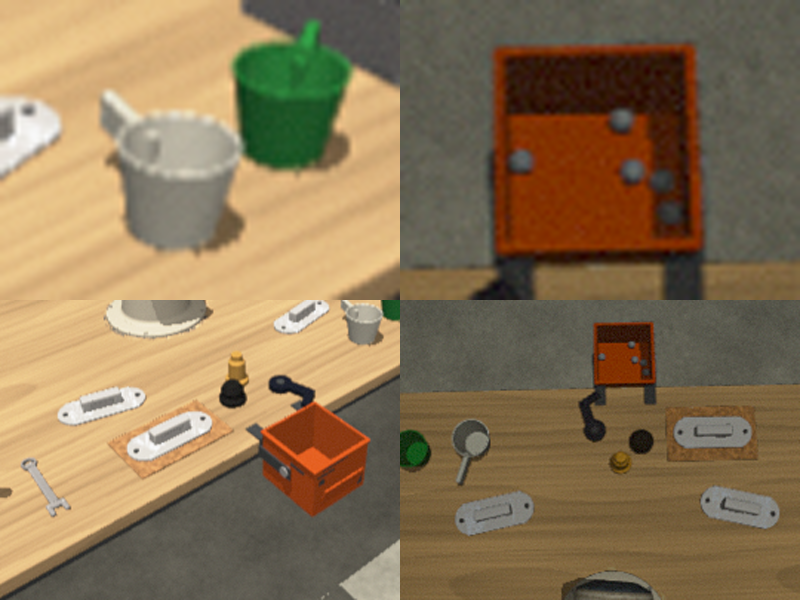

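The last picture shows five balls in the bin, the empty cup upright, the escutcheon centred on the pad and the other parts where they were.

```bash
python3 -c "
from rig import arm
print(arm.current_t(),arm.sign_off())"
```

```text
the job is handed in; nothing more can be done
33.8417 None
```

The job is handed in at 33.8 s: the escutcheon lies flat, bow up, in the middle of the cork pad, all five balls are in the bin, the empty cup stands upright where it was, and the final pictures show the other parts unmoved.

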